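# Lay out samples from the dry box and re-evacuate it

### The job

Slide the dry box's cover fully open, take out every sample puck in it and set them side by side on the narrow inspection rail, each lying flat, centred on the rail's width and within its length. Then slide the cover fully closed, and only with the box closed press the red pump plunger down to its stop, hold it there for a moment and let it come back up. Leave the bottle, the objective and the brush where they are.

Things in the scene. Friction and masses are not known exactly. Their poses are not given: they have to be found in the camera images.
- drybox: white desiccator box fixed to the bench; origin on the bench, z up; x -122..+130 mm, y +-102 mm, 44 mm high. The compartment is at its -x end; the rest (x > 0) is a solid deck on which the cover parks. Two guide lips run along x on the side walls (y +-99 mm, top 58 mm above the bench). A grey wing on its +y side (x +10..+110, y +102..+172 mm, 30 mm high) carries the pump plunger.
- compartment (a point): middle of the floor of the box's open-topped compartment, 8 mm above the bench; axes as the box's. Inside it measures 116 mm (x) by 180 mm (y); the rim is 36 mm above this floor.
- cover (a joint): blue flat cover, 122 x 188 x 6 mm, sliding along the box's x axis over the compartment: 0 m = fully closed, 0.116 m = fully open (parked on the deck), grows towards the box's +x. About 2 N of friction, no spring: it stays where it is left. Its top face is 50.5 mm above the bench.
- cover_handle (a point): middle of the upper edge of the cover's handle: an upright aluminium fin in the middle of the cover, 12 mm thick (along the box's x), 70 mm long (along its y), 30 mm high above the cover; this point is 80.5 mm above the bench and moves with the cover; closed it lies at x = -59 mm, y = 0 in the box's frame.
- pump (a joint): vacuum pump plunger on the box's wing: 0 m = up (rest), 0.014 m = pressed down to its stop. A spring pushes it back up: 3.6 N at the start, about 8 N at the stop.
- pump_head (a point): centre of the top face of the red plunger head (round, 36 mm diameter, 10 mm thick), 72 mm above the bench when up; it moves straight down. In the box's frame it is at x = +60, y = +137 mm.
- rail: narrow inspection rail: an aluminium bar fixed to the bench, 250 mm long (its x), 16 mm wide (its y), top face 18 mm above the bench; origin under its middle, on the bench, z up. At each end a dark foot, 12 x 50 mm, 10 mm high (x = +-125 to +-137 mm).
- puck0: red resin sample puck with a steel insert: disc of 38 mm diameter, 14 mm high, 40 g, the same both ways up; origin at its centre, z along its axis. At the start it lies flat in the dry box's compartment, under the cover (or it is absent).
- puck1: green resin sample puck with a steel insert: disc of 38 mm diameter, 14 mm high, 40 g, the same both ways up; origin at its centre, z along its axis. At the start it lies flat in the dry box's compartment, under the cover (or it is absent).
- puck2: blue resin sample puck with a steel insert: disc of 38 mm diameter, 14 mm high, 40 g, the same both ways up; origin at its centre, z along its axis. At the start it lies flat in the dry box's compartment, under the cover (or it is absent).
- puck3: yellow resin sample puck with a steel insert: disc of 38 mm diameter, 14 mm high, 40 g, the same both ways up; origin at its centre, z along its axis. At the start it lies flat in the dry box's compartment, under the cover (or it is absent).
- bottle: bystander: closed bottle, 56 mm diameter, 120 mm high, origin under its middle
- objective: bystander: steel microscope objective standing upright, 34 mm diameter, 48 mm high, origin under its middle
- brush: bystander: cleaning brush, 160 mm long, lying on the bench along its x

How it is judged:
On the way, in this order (a step that is already met when the one before it is completed fails the run):
1. the cover is fully open (value of joint cover above 0.105 m), for 0.2 s.
2. every puck lies flat on the rail, released (x of puck0 in the frame of rail between -0.112 and 0.112 m and y of puck0 in the frame of rail between -0.007 and 0.007 m and height (world z) of puck0 between 0.022 and 0.028 m and (angle between puck0's own z axis and vertical below 0.12 rad or angle between puck0's own z axis and vertical above 3.02 rad) and linear speed of each of puck0, puck1, puck2, puck3 below 0.02 m/s and contact force between the fingers and puck0 below 0.1 N and x of puck1 in the frame of rail between -0.112 and 0.112 m and y of puck1 in the frame of rail between -0.007 and 0.007 m and height (world z) of puck1 between 0.022 and 0.028 m and (angle between puck1's own z axis and vertical below 0.12 rad or angle between puck1's own z axis and vertical above 3.02 rad) and contact force between the fingers and puck1 below 0.1 N and x of puck2 in the frame of rail between -0.112 and 0.112 m and y of puck2 in the frame of rail between -0.007 and 0.007 m and height (world z) of puck2 between 0.022 and 0.028 m and (angle between puck2's own z axis and vertical below 0.12 rad or angle between puck2's own z axis and vertical above 3.02 rad) and contact force between the fingers and puck2 below 0.1 N and x of puck3 in the frame of rail between -0.112 and 0.112 m and y of puck3 in the frame of rail between -0.007 and 0.007 m and height (world z) of puck3 between 0.022 and 0.028 m and (angle between puck3's own z axis and vertical below 0.12 rad or angle between puck3's own z axis and vertical above 3.02 rad) and contact force between the fingers and puck3 below 0.1 N), for 0.2 s.
3. the cover is fully closed (value of joint cover below 0.004 m), for 0.2 s.
4. the pump plunger is down at its stop with the cover closed (value of joint pump above 0.012 m and value of joint cover below 0.004 m), for 0.1 s.
At the end, for the whole second after the job is handed in: every puck present lies flat (within 0.12 rad, either side up) and at rest on the rail's top, its centre within 7 mm of the rail's centre line and 112 mm of its middle; the cover is within 4 mm of fully closed; the plunger has come back up (within 3 mm) (all of step 2 and value of joint cover below 0.004 m and value of joint pump below 0.003 m); the robot touches nothing.
It fails at once if the pump plunger is pressed while the cover is open (value of joint pump above 0.008 m and value of joint cover above 0.012 m).
It fails at once if the bottle is disturbed (more than 25 mm) (distance of bottle from where it was at the start of the episode above 0.025 m).
It fails at once if the objective is disturbed (more than 25 mm) (distance of objective from where it was at the start of the episode above 0.025 m).
It fails at once if the brush is disturbed (more than 25 mm) (distance of brush from where it was at the start of the episode above 0.025 m).
Of puck0, puck1, puck2, puck3 only 3 to 4 are there at a start; the rules pass over those that are not, and their reading is None.
At some moment in a run one of puck0, puck1, puck2, puck3 may be knocked a few centimetres aside while the robot is not near it.
Once in a run the grip may slacken for a moment while it holds something.
It also fails if it takes over 210 s, if anything falls off the work surface, if the arm or the gripper's body presses on something with over 40 N, if the wrist force passes 120 N, or if a joint passes its speed limit or range.

### The arm

A 6-joint arm with a two-finger parallel gripper is mounted at the origin on the work surface. World frame = base frame: x ahead of the robot, y to its left, z up, the work surface at z = 0. Lengths are in m, angles in rad, forces in N, time in s.
With the tool pointing down it reaches from about 0.3 to 0.95 m from the base axis. Payload 3.1 kg.
Tool frame: the origin (TCP) lies at the centre of the arm's flange, where the gripper is bolted on; the fingertips stand 173 mm ahead of it and the grasp point (between the pads) lies 155 mm ahead of it; z points along the fingers, y is the line along which they close (so a half turn about z gives the same grasp; the last joint's range is limited). The gripper opens to 85 mm and grips with 20 to 120 N. Pads are 22 mm wide; open, the fingers measure 114 mm over their backs; the gripper's body (76 mm by 85 mm) begins 54 mm behind the grasp point. The pads swing forward as they close: fully open they stand 13 mm farther back than shut.
Start: joints at [-1.315, 0.308, 1.634, -0, 1.2, -0.07], TCP at [0.2, -0.592, 0.405] pointing down, gripper open.
Joint ranges: [-3.06, 3.06], [-0.79, 1.96], [0.05, 2.63], [-1.19, 4.34], [0.05, 2.64], [-2.94, 2.94]. Speed limits (rad/s): [2.79, 2.79, 3.14, 3.14, 3.14, 3.14].

### API

Orientations are given as a unit quaternion [w, x, y, z].
In Python, from cell import bot gives the robot as it stands.
- The arm moves only by the shell command python3 -m inch 'ROWS' [OPENING] [FORCE]. ROWS is JSON, a list of rows, each a list of 2 entries, a list of its own where there are three numbers: the shift along the tool's x, y, z in cm, then the turn about the tool's z in rad. In form: [[[tx, ty, tz], twist], ...]. A call has 1 to 20 rows; each row shifts and turns the commanded pose from where the row before left it, along the tool's axes as they then stand; what a row does not reach is not made up. A row lasts 1/10 s, in which the tool goes at most 50 mm and 8.59 degrees, less where a joint would pass 70% of its speed; a pose out of reach is approached as far as the arm can. A call with a gripper value outside its range is refused whole. OPENING is the finger opening in cm, from 0 to 8.54, set as the call begins (- or left out, the last holds). The fingers move at their own pace and stop on an object; FORCE is the grip in N (left out, the last holds). Time passes only in rows, so rows that do not move let the fingers close. It gives the time, the measured TCP pose, the force, the opening and the grip force at its end, in the units of the state.
- bot.get_obs(): the state, without advancing time (a new reading comes with each control period).
- bot.capture(name): name is "scene" or "top" or "wrist"; returns a dict with "pixels" (384x512x3 uint8, blue, green, red), "depth" (384x512 float32, m along the optical axis (not along the pixel's ray), 0 where there is no reading), "vfov" (degrees; the focal length in pixels is half the picture's height over the tangent of half this angle, whatever the lens; pixels are square), "cx", "cy" (the principal point, pixels), "rvec" (rotation vector, rad) and "tvec" (3), from world to camera coordinates, as OpenCV has them; the wrist camera has in their place "hand_eye" (4x4, takes a point from camera to tool coordinates, whose origin is the TCP and whose axes are the flange's). Camera axes: x right, y down, z forward; pixel columns grow to the right and rows downward; lengths in m; the calibration is good to about 2 mm. A picture is of the moment at which its call begins: read the wrist's pose just before it.
- bot.hand_in(): hands the job in; it is judged then, once.
Trained networks look in a picture, given as the dict that the camera call returned (one of the last four; its "shot" number tells which), for a name from the list of things; names that differ only in an ending like _2 or _b are one class to them, and where a whole thing is asked for, a point or a joint stands for the part that bears it (a point fixed in the world has none). Each returns a list of dicts, best first, with "p" (0 to 1); they miss things now and then, are a little off and sometimes report something else, mostly with a low value. They report only what shows in the picture. A call takes as long as a camera call.
- bot.recognise(label, picture): "extent" ([left, top, width, height] in pixels, round what is visible of it).
The state is a dict: "clock": time; "joints": joint angles; "qvel": joint speeds; "tau": joint torques, N m; "tcp_pos": TCP position; "orientation": TCP orientation; "wrist_force": force on the tool from outside, world axes, zero at the start; "moment": the same for the moment, N m; "grip_width": opening from 0.0 (shut) to 1.0 (fully open); "finger_force": force on a finger pad.
Only numpy, scipy, OpenCV 4.12 (cv2) and the standard library are available. Lean on these libraries where they do the work, as an engineer would, in place of code of your own. Each camera call takes 0.05 s, during which the arm holds its last target. There are 200 camera calls.

## Working session

There is one attempt and no reset: what is moved stays moved. The work goes in short steps, Python scripts to look and compute and a shell command to move; the robot and the scene stay as the last step left them, time stands still between calls to the robot, and variables do not carry over. Pictures are saved under pics/ and viewed, at most 14 in all, crops included, and the job is handed in when it is done.

```bash
ls; mkdir -p pics
cat > h.py <<'E'
import numpy as np, cv2
from scipy.spatial.transform import Rotation as R
from cell import bot
def K(c):
    f=c["pixels"].shape[0]/2/np.tan(np.radians(c["vfov"])/2); return f,c["cx"],c["cy"]
def pose(o=None):
    o=o or bot.get_obs(); q=o["orientation"]; T=np.eye(4)
    T[:3,:3]=R.from_quat([q[1],q[2],q[3],q[0]]).as_matrix(); T[:3,3]=o["tcp_pos"]; return T
def cam(name):
    T=pose(); c=bot.capture(name)
    if name=="wrist": W=T@np.array(c["hand_eye"])
    else:
        M=np.eye(4); M[:3,:3]=cv2.Rodrigues(np.array(c["rvec"],float))[0]; M[:3,3]=np.ravel(c["tvec"]); W=np.linalg.inv(M)
    c["W"]=W; return c
def cloud(c):
    f,cx,cy=K(c); d=c["depth"]; v,u=np.mgrid[:d.shape[0],:d.shape[1]]
    P=np.stack([(u-cx)/f*d,(v-cy)/f*d,d],-1); P=P@c["W"][:3,:3].T+c["W"][:3,3]; P[d==0]=np.nan; return P
def atz(c,u,v,z):
    f,cx,cy=K(c); r=c["W"][:3,:3]@np.array([(u-cx)/f,(v-cy)/f,1]); o=c["W"][:3,3]; return o+r*(z-o[2])/r[2]
def proj(c,p):
    f,cx,cy=K(c); q=np.linalg.inv(c["W"])@np.append(p,1); return f*q[0]/q[2]+cx,f*q[1]/q[2]+cy
E
cat > s1.py <<'E'
from h import *
o=bot.get_obs(); print({k:np.round(v,3) for k,v in o.items()})
for n in ("top","scene"):
    c=cam(n); print(n,K(c),np.round(c["W"],3).tolist()); im=c["pixels"].copy()
    P=cloud(c)
    for l in ("drybox","cover","cover_handle","pump_head","rail","bottle","objective","brush"):
        for r in bot.recognise(l,c)[:1]:
            x,y,w,h=map(int,r["extent"]); p=P[y+h//2,x+w//2]; print(n,l,round(r["p"],2),(x,y,w,h),np.round(p,3))
            cv2.rectangle(im,(x,y),(x+w,y+h),(0,0,255),1)
    cv2.imwrite(f"pics/{n}1.png",im)
    np.savez(f"{n}1.npz",P=P,im=c["pixels"])
E
python3 s1.py
```

```text
pics
{'clock': np.float64(0.0), 'joints': array([-1.315,  0.309,  1.635, -0.   ,  1.2  , -0.07 ]), 'qvel': array([ 0.001,  0.   ,  0.   ,  0.001,  0.002, -0.001]), 'tau': array([-0.0000e+00, -4.1526e+01, -2.7666e+01, -0.0000e+00,  1.0000e-02,
       -0.0000e+00]), 'tcp_pos': array([ 0.2  , -0.592,  0.403]), 'orientation': array([-0.001,  0.987,  0.162, -0.   ]), 'wrist_force': array([-0.087, -0.476,  0.14 ]), 'moment': array([ 0.021, -0.013,  0.007]), 'finger_force': np.float64(0.0), 'grip_width': np.float64(1.0)}
top (np.float64(438.97850430662396), 249.90356201602825, 196.08478492617078) [[-0.026, -0.992, 0.124, 0.495], [-1.0, 0.024, -0.015, -0.06], [0.012, -0.124, -0.992, 1.203], [0.0, 0.0, 0.0, 1.0]]
top drybox 0.96 (109, 176, 122, 115) [0.547 0.134 0.05 ]
top cover 0.65 (145, 217, 78, 63) [0.506 0.094 0.08 ]
top cover_handle 0.83 (145, 219, 77, 61) [0.504 0.097 0.079]
top pump_head 0.67 (116, 218, 13, 15) [0.569 0.255 0.069]
top rail 0.89 (269, 170, 46, 100) [ 0.575 -0.19   0.013]
top bottle 0.68 (236, 126, 23, 27) [ 0.782 -0.072  0.093]
top objective 0.67 (359, 178, 14, 14) [ 0.661 -0.387  0.048]
top brush 0.78 (358, 247, 59, 34) [ 0.45  -0.44   0.015]
scene (np.float64(469.68224412910024), 264.93059075771765, 192.17781565430465) [[0.335, 0.583, -0.74, 1.466], [0.942, -0.203, 0.267, -0.368], [0.006, -0.787, -0.617, 0.771], [0.0, 0.0, 0.0, 1.0]]
scene drybox 0.81 (253, 135, 133, 89) [0.588 0.098 0.044]
scene cover 0.88 (269, 141, 75, 43) [0.514 0.093 0.051]
scene cover_handle 0.74 (270, 140, 76, 42) [0.509 0.102 0.048]
scene pump_head 0.68 (361, 154, 15, 13) [0.584 0.241 0.069]
scene rail 0.68 (174, 181, 70, 68) [ 0.594 -0.2    0.01 ]
scene bottle 0.85 (269, 221, 31, 49) [ 0.819 -0.091  0.08 ]
scene objective 0.53 (125, 242, 12, 18) [ 0.686 -0.396  0.037]
scene brush 0.61 (72, 193, 64, 15) [ 0.462 -0.438  0.02 ]
```

View pics/top1.png

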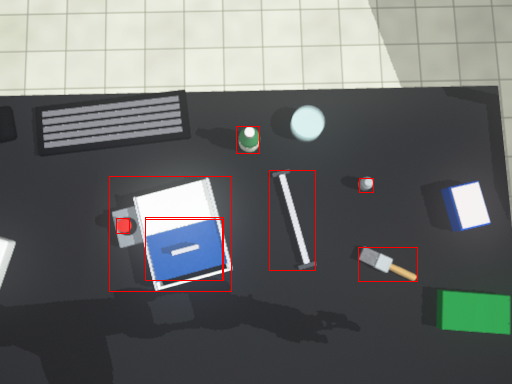

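```bash
cat > s2.py <<'E'
from h import *
from h import cv2
d=np.load("top1.npz"); P=d["P"]; im=d["im"].astype(int); Z=P[...,2]
def rect(m,n):
    q=P[m][:,:2].astype(np.float32); r=cv2.minAreaRect(q*1000); print(n,m.sum(),np.round(r[0],1),np.round(r[1],1),round(r[2],2),"z",np.round(np.median(P[m][:,2]),4)); return q
b,g,r=im[...,0],im[...,1],im[...,2]
box=np.zeros(Z.shape,bool); box[170:300,100:240]=1
rect(box&(b>r+40)&(b>g+15)&(Z>.04)&(Z<.065),"cover")
rect(box&(Z>.07)&(P[...,1]<.2),"handle")
rect(box&(r>g+60)&(Z>.06),"pump")
rect(box&(Z>.035)&(Z<.066)&(P[...,1]<.22),"boxtop")
rl=np.zeros(Z.shape,bool); rl[165:275,262:320]=1
rect(rl&(Z>.005)&(Z<.03),"rail+feet")
rect(rl&(Z>.013)&(Z<.03),"rail")
E
python3 s2.py
```

```text
cover 3265 [502.9  94.1] [123.4 189. ] 13.62 z 0.0487
handle 133 [502.   94.1] [11.9 68.9] 13.65 z 0.0786
pump 156 [568.1 250.8] [33.1 33.7] 89.97 z 0.07
boxtop 6934 [546.6 105. ] [253.4 203.8] 13.62 z 0.0461
rail+feet 742 [ 579.7 -181.5] [274.8 140.5] 1.5 z 0.0152
rail 508 [ 578.3 -193.8] [264.2  16.4] 13.71 z 0.0166
```

The top view shows the box at (170,235) yawed about 13.6°, the rail at (295,220), and the objective, brush and bottle clear of both. The cover already stands about 17 mm open, because its origin (from box top and pump) is about (0.5425, 0.104). I'll go to the handle next.

```bash
cat > plan.py <<'E'
import sys
from h import *
def plan(x,y,z,yaw):
    o=bot.get_obs(); T=pose(o); cy=np.degrees(np.arctan2(T[1,0],T[0,0]))
    tw=-((yaw-cy+180)%360-180)
    d=np.array([x,y,z])-T[:3,3]
    a=np.radians(yaw); R2=np.array([[np.cos(a),np.sin(a),0],[np.sin(a),-np.cos(a),0],[0,0,-1]])
    print("t",round(float(o["clock"]),1),"tcp",np.round(T[:3,3],4),"yaw",round(cy,2),"tilt",round(np.degrees(np.arccos(-T[2,2])),2),"| shift now cm",np.round(T[:3,:3].T@d*100,2),"twist",round(np.radians(tw),3),"| shift after twist",np.round(R2.T@d*100,2))
plan(*map(float,sys.argv[1:5]))
E
python3 plan.py .5025 .0941 .33 103.6
```

```text
t 0.9 tcp [ 0.2    -0.5922  0.4047] yaw 18.67 tilt 0.01 | shift now cm [ 50.62 -55.33   7.47] twist -1.482 | shift after twist [59.59 45.54  7.47]
```

```bash
python3 -m inch '[[[1.6,-1.7,0],0],[[3.2,-3.5,0],0],[[3.2,-3.5,0],0],[[3.2,-3.5,0],0],[[3.2,-3.5,0],0],[[3.2,-3.5,0],0],[[3.2,-3.5,0],0],[[3.2,-3.5,0],0],[[3.2,-3.5,0],0],[[3.2,-3.5,0],0],[[3.2,-3.5,0],0],[[3.2,-3.5,0],0],[[3.2,-3.5,0],0],[[3.2,-3.5,0],0],[[3.2,-3.5,0],0],[[3.2,-3.5,0],0]]'
python3 -m inch '[[[0,0,0],-0.148],[[0,0,0],-0.148],[[0,0,0],-0.148],[[0,0,0],-0.148],[[0,0,0],-0.148],[[0,0,0],-0.148],[[0,0,0],-0.148],[[0,0,0],-0.148],[[0,0,0],-0.148],[[0,0,0],-0.148],[[0,0,0],0],[[0,0,0],0]]' 
python3 plan.py .5025 .0941 .33 103.6
```

```text
clock: 2.5
tcp_pos: [0.4969, 0.0822, 0.4051]
orientation: [0.0, 0.987, 0.162, 0.001]
wrist_force: [0.7, -0.4, -0.1]
grip_width: 0.999
finger_force: 0.0
clock: 3.7
tcp_pos: [0.4964, 0.0801, 0.4047]
orientation: [0.0, 0.621, 0.784, 0.0]
wrist_force: [-0.9, 0.6, -0.2]
grip_width: 0.999
finger_force: 0.0
t 3.7 tcp [0.4964 0.0801 0.4047] yaw 103.29 tilt 0.01 | shift now cm [1.22 0.91 7.47] twist -0.005 | shift after twist [1.22 0.92 7.47]
```

```bash
cat > s3.py <<'E'
from h import *
c=cam("wrist"); P=cloud(c); cv2.imwrite("pics/wrist1.png",c["pixels"]); im=c["pixels"].astype(int)
b,g,r=im[...,0],im[...,1],im[...,2]; Z=P[...,2]
print(np.round(c["hand_eye"],3).tolist())
def rect(m,n):
    if m.sum()<5: print(n,"none");return
    q=P[m][:,:2].astype(np.float32); q=q[np.isfinite(q).all(1)]; R_=cv2.minAreaRect(q*1000); print(n,m.sum(),np.round(R_[0],1),np.round(R_[1],1),round(R_[2],2),"z",np.round(np.median(P[m][:,2]),4))
near=np.hypot(P[...,0]-.5025,P[...,1]-.094)<.05
rect(near&(Z>.07)&(Z<.09),"handle")
E
python3 s3.py
```

```text
[[-0.001, -0.962, -0.272, 0.068], [1.0, -0.001, -0.0, -0.001], [0.0, -0.272, 0.962, 0.03], [0.0, 0.0, 0.0, 1.0]]
handle 919 [501.9  92.1] [11.4 69.3] 13.41 z 0.0812
```

```bash
python3 -m inch '[[[0.6,0.4,3],0],[[0.6,0.5,4.5],0],[[0,0,4],0],[[0,0,3],0],[[0,0,2],0],[[0,0,0.8],0],[[0,0,0.3],0],[[0,0,0],0]]'
python3 plan.py .502 .093 .228 103.6
python3 -m inch '[[[0,0,0],0],[[0,0,0],0],[[0,0,0],0],[[0,0,0],0],[[0,0,0],0],[[0,0,0],0],[[0,0,0],0],[[0,0,0],0],[[0,0,0],0],[[0,0,0],0]]' 0 25
python3 plan.py .502 .093 .228 103.6
```

```text
clock: 4.55
tcp_pos: [0.5029, 0.0939, 0.2292]
orientation: [0.0, 0.62, 0.785, 0.0]
wrist_force: [0.2, 0.1, 0.2]
grip_width: 1.002
finger_force: 0.0
t 4.5 tcp [0.5029 0.0939 0.2292] yaw 103.43 tilt 0.06 | shift now cm [-0.07 -0.11  0.12] twist -0.003 | shift after twist [-0.07 -0.11  0.12]
clock: 5.55
tcp_pos: [0.5025, 0.0939, 0.229]
orientation: [0.0, 0.619, 0.785, 0.0]
wrist_force: [-2.0, -0.7, 6.4]
grip_width: 0.134
finger_force: 28.0
t 5.5 tcp [0.5025 0.0939 0.229 ] yaw 103.48 tilt 0.01 | shift now cm [-0.07 -0.07  0.1 ] twist -0.002 | shift after twist [-0.07 -0.07  0.1 ]
```

```bash
python3 -m inch '[[[0,0.3,0],0],[[0,0.7,0],0],[[0,0.8,0],0],[[0,0.8,0],0],[[0,0.8,0],0],[[0,0.8,0],0],[[0,0.8,0],0],[[0,0.8,0],0],[[0,0.8,0],0],[[0,0.8,0],0],[[0,0.8,0],0],[[0,0.8,0],0],[[0,0.4,0],0],[[0,0.1,0],0],[[0,0,0],0]]'
python3 plan.py .502 .093 .228 103.6
```

```text
clock: 7.05
tcp_pos: [0.5951, 0.1163, 0.2291]
orientation: [0.0, 0.619, 0.785, 0.0]
wrist_force: [-1.7, 1.0, 4.5]
grip_width: 0.133
finger_force: 27.9
t 7.0 tcp [0.5951 0.1163 0.2291] yaw 103.47 tilt 0.05 | shift now cm [-0.1 -9.6  0.1] twist -0.002 | shift after twist [-0.07 -9.6   0.11]
```

```bash
python3 -m inch '[[[0,0.2,0],0],[[0,0.2,0],0],[[0,0.1,0],0],[[0,0.1,0],0],[[0,0,0],0]]'
python3 -m inch '[[[0,0,0],0],[[0,0,0],0],[[0,0,0],0],[[0,0,0],0]]' 6
python3 -m inch '[[[0,0,-1],0],[[0,0,-3],0],[[0,0,-5],0],[[0,0,-5],0],[[-2,-3,-3],0],[[-2,-3,0],0],[[-2,-3,0],0],[[-2,-3,0],0],[[0,0,0],0],[[0,0,0],0]]'
cat > s4.py <<'E'
from h import *
import sys
n=sys.argv[1]; v=sys.argv[2]
c=cam(v); P=cloud(c); im=c["pixels"].copy(); Z=P[...,2]; hsv=cv2.cvtColor(im,cv2.COLOR_BGR2HSV); H,S,V=cv2.split(hsv)
ox,oy,a=.5425,.104,np.radians(13.6)
if v=="wrist": ox,oy=.5425,.1025
X=(P[...,0]-ox)*np.cos(a)+(P[...,1]-oy)*np.sin(a); Y=-(P[...,0]-ox)*np.sin(a)+(P[...,1]-oy)*np.cos(a)
rx,ry=.578,-.194
U=(P[...,0]-rx)*np.cos(a)+(P[...,1]-ry)*np.sin(a); W=-(P[...,0]-rx)*np.sin(a)+(P[...,1]-ry)*np.cos(a)
for i,l in enumerate(("puck0","puck1","puck2","puck3")):
    for r in bot.recognise(l,c)[:2]:
        if r["p"]<.3: continue
        x,y,w,h=r["extent"]; u0,v0=int(x+w/2),int(y+h/2)
        s=np.zeros(Z.shape,bool); s[int(y)-3:int(y+h)+4,int(x)-3:int(x+w)+4]=1
        zt=np.nanmedian(Z[max(0,v0-3):v0+4,max(0,u0-3):u0+4])
        m=s&(abs(Z-zt)<.005)&(S>110)
        cv2.rectangle(im,(int(x),int(y)),(int(x+w),int(y+h)),(255,255,255),1); cv2.putText(im,l,(int(x),int(y)),0,.4,(0,255,0))
        if m.sum()<10: print(l,r["p"],"few");continue
        q=P[m][:,:2]; (px,py),rad=cv2.minEnclosingCircle((q*1000).astype(np.float32))
        cx,cy=np.median(X[m]),np.median(Y[m])
        print(l,round(r["p"],2),[int(k) for k in (x,y,w,h)],"world",np.round([px,py],1),"r",round(rad,1),"mean",np.round(q.mean(0)*1000,1),"ztop",round(float(zt),4),"box",np.round([cx*1000,cy*1000]),"rail",np.round([U[m].mean()*1000,W[m].mean()*1000]))
cv2.imwrite(f"pics/{n}.png",im); np.savez(f"{n}.npz",P=P,im=c["pixels"])
m=(Z>.07)&(Z<.09)&(abs(X-.03)<.1)&(abs(Y)<.05)
if m.sum()>5: print("handle box x,y",np.round([(X[m].min()+X[m].max())*500,(Y[m].min()+Y[m].max())*500],1))
E
python3 s4.py top2 top; python3 s4.py wr2 wrist; python3 plan.py .5 .1 .3 103.6
```

```text
clock: 7.55
tcp_pos: [0.5987, 0.1171, 0.229]
orientation: [-0.003, 0.619, 0.785, -0.003]
wrist_force: [-9.7, -1.9, 13.0]
grip_width: 0.135
finger_force: 29.2
clock: 7.95
tcp_pos: [0.6007, 0.1174, 0.2282]
orientation: [-0.0, 0.619, 0.785, -0.0]
wrist_force: [0.2, -0.1, -0.0]
grip_width: 0.7
finger_force: 0.0
clock: 8.95
tcp_pos: [0.5024, 0.0112, 0.3996]
orientation: [0.001, 0.62, 0.785, 0.001]
wrist_force: [0.3, 0.3, -0.2]
grip_width: 0.705
finger_force: 0.0
puck0 0.67 few
puck0 0.49 [116, 217, 13, 14] world [567.8 250.5] r 17.5 mean [567.6 250. ] ztop 0.0705 box [ 59. 136.] rail [ 94. 434.]
puck1 0.67 few
puck1 0.49 [116, 217, 13, 14] world [567.8 250.5] r 17.5 mean [567.6 250. ] ztop 0.0705 box [ 59. 136.] rail [ 94. 434.]
puck2 0.67 few
puck2 0.49 [116, 217, 13, 14] world [567.8 250.5] r 17.5 mean [567.6 250. ] ztop 0.0705 box [ 59. 136.] rail [ 94. 434.]
puck3 0.67 few
puck3 0.49 [116, 217, 13, 14] world [567.8 250.5] r 17.5 mean [567.6 250. ] ztop 0.0705 box [ 59. 136.] rail [ 94. 434.]
handle box x,y [56.3 -0.1]
puck0 0.93 [219, 37, 40, 39] world [453.4 118.9] r 19.0 mean [453.6
[... 358 characters left out ...]
23.   57.6] ztop 0.0234 box [-30. -38.] rail [  6. 257.]
puck2 0.93 [219, 37, 40, 39] world [453.4 118.9] r 19.0 mean [453.6 118.7] ztop 0.0232 box [-83.  37.] rail [-47. 333.]
puck2 0.92 [272, 117, 32, 36] world [523.3  57.3] r 18.9 mean [523.   57.6] ztop 0.0234 box [-30. -38.] rail [  6. 257.]
puck3 0.93 [219, 37, 40, 39] world [453.4 118.9] r 19.0 mean [453.6 118.7] ztop 0.0232 box [-83.  37.] rail [-47. 333.]
puck3 0.92 [272, 117, 32, 36] world [523.3  57.3] r 18.9 mean [523.   57.6] ztop 0.0234 box [-30. -38.] rail [  6. 257.]
handle box x,y [55.6 -1.1]
t 9.4 tcp [0.5028 0.012  0.3985] yaw 103.5 tilt 0.02 | shift now cm [8.62 1.79 9.85] twist -0.002 | shift after twist [8.62 1.8  9.85]
```

```bash
sed -i 's/for i,l in enumerate.*/for i,l in enumerate(("puck0",)):/; s/\[:2\]:$/:/' s4.py; python3 s4.py wr3 wrist; python3 s4.py top3 top
```

```text
puck0 0.73 [219, 37, 40, 41] world [453.6 118.6] r 19.0 mean [453.6 118.7] ztop 0.0233 box [-83.  37.] rail [-47. 333.]
puck0 0.63 [271, 116, 34, 38] world [523.2  57.3] r 18.8 mean [523.   57.5] ztop 0.0233 box [-30. -38.] rail [  6. 257.]
puck0 0.56 [222, 119, 34, 37] world [470.2  41.6] r 18.8 mean [470.1  42. ] ztop 0.0235 box [-85. -41.] rail [-49. 255.]
handle box x,y [55.5 -1.3]
handle box x,y [56.2 -0.2]
```

View pics/wr3.png

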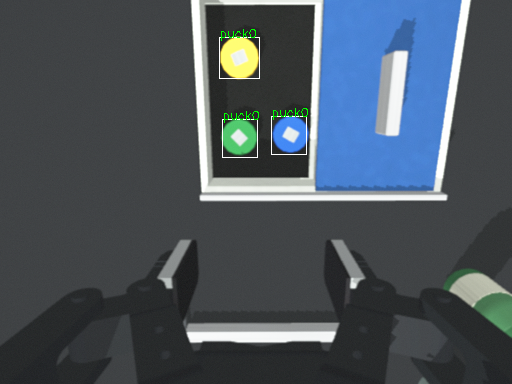

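Three pucks show in the wrist view: yellow (239,58), green (239,137) and blue (290,134). There is no red one and the cover is fully parked. A yaw of 13.6° suits both the box and the rail, and I'll start with yellow.

```bash
python3 -m inch '[[[0,0,0],0.148],[[0,0,0],0.148],[[0,0,0],0.148],[[0,0,0],0.148],[[0,0,0],0.148],[[0,0,0],0.148],[[0,0,0],0.148],[[0,0,0],0.148],[[0,0,0],0.148],[[0,0,0],0.148],[[0,0,0],0.09],[[0,0,0],0]]' 6
python3 plan.py .4535 .1188 .22 13.6
```

```text
clock: 10.85
tcp_pos: [0.5025, 0.0116, 0.3987]
orientation: [0.0, 0.993, 0.118, 0.0]
wrist_force: [0.3, 0.1, -1.0]
grip_width: 0.699
finger_force: 0.0
t 10.8 tcp [0.5025 0.0116 0.3987] yaw 13.52 tilt 0.0 | shift now cm [ -2.26 -11.57  17.87] twist -0.001 | shift after twist [ -2.25 -11.57  17.87]
```

```bash
python3 -m inch '[[[-0.7,-3.5,1.5],0],[[-0.7,-3.6,3],0],[[-0.6,-3.6,3],0],[[-0.2,-0.9,3],0],[[0,0,3],0],[[0,0,2.4],0],[[0,0,1.5],0],[[0,0,0.5],0],[[0,0,0],0],[[0,0,0],0]]'
python3 plan.py .4535 .1188 .18 13.6
```

```text
clock: 11.85
tcp_pos: [0.4547, 0.1193, 0.2205]
orientation: [-0.0, 0.993, 0.118, 0.001]
wrist_force: [0.4, 0.6, 0.5]
grip_width: 0.703
finger_force: 0.0
t 11.8 tcp [0.4547 0.1193 0.2205] yaw 13.54 tilt 0.09 | shift now cm [-0.14  0.02  4.04] twist -0.001 | shift after twist [-0.13  0.02  4.05]
```

```bash
python3 -m inch '[[[-0.1,0,1.5],0],[[0,0,1.5],0],[[0,0,0.7],0],[[0,0,0.3],0],[[0,0,0],0]]'
python3 -m inch '[[[0,0,0],0],[[0,0,0],0],[[0,0,0],0],[[0,0,0],0],[[0,0,0],0],[[0,0,0],0],[[0,0,0],0],[[0,0,0],0]]' 0 40
python3 -m inch '[[[0,0,-1],0],[[0,0,-2],0],[[0,0,-4],0],[[0,0,-4],0],[[0,0,-2],0],[[0,0,0],0]]'
python3 plan.py .52 -.208 .3 13.6; python3 s4.py wr4 wrist
```

```text
clock: 12.35
tcp_pos: [0.4535, 0.119, 0.1803]
orientation: [0.0, 0.993, 0.118, 0.0]
wrist_force: [0.1, -0.4, -0.6]
grip_width: 0.704
finger_force: 0.2
clock: 13.15
tcp_pos: [0.4538, 0.1192, 0.1806]
orientation: [-0.0, 0.993, 0.118, 0.001]
wrist_force: [-0.4, -0.2, 6.8]
grip_width: 0.431
finger_force: 39.9
clock: 13.75
tcp_pos: [0.4547, 0.1194, 0.3136]
orientation: [-0.0, 0.993, 0.118, 0.004]
wrist_force: [0.5, -0.1, -0.9]
grip_width: 0.425
finger_force: 40.1
t 13.8 tcp [0.4547 0.1194 0.3136] yaw 13.52 tilt 0.5 | shift now cm [-1.32 33.36  1.37] twist -0.001 | shift after twist [-1.35 33.36  1.36]
puck0 0.85 [220, 216, 84, 86] world [455.9 118.4] r 19.7 mean [458. 119.] ztop 0.1563 box [-77.  36.] rail [-43. 332.]
puck0 0.73 [329, 172, 44, 46] world [470.3  42.1] r 19.2 mean [471.4  43. ] ztop 0.0233 box [-82. -40.] rail [-48. 255.]
puck0 0.69 [327, 104, 49, 51] world [523.8  57.8] r 19.0 mean [523.9  58.5] ztop 0.0233 box [-28. -38.] rail [  7. 258.]
handle box x,y [50.  -0.1]
```

```bash
python3 -m inch '[[[-0.1,1.5,0],0],[[-0.1,3,0],0],[[-0.1,4,0],0],[[-0.1,4,0],0],[[-0.2,4,0],0],[[-0.2,4,0],0],[[-0.2,4,0],0],[[-0.1,4,0],0],[[-0.1,3,0],0],[[-0.1,1.8,0],0],[[0,0,0],0],[[0,0,0],0]]'
cat > rail.py <<'E'
from h import *
import sys
c=cam("wrist"); P=cloud(c); cv2.imwrite(f"pics/{sys.argv[1]}.png",c["pixels"]); Z=P[...,2]
o=bot.get_obs(); print("grip",o["grip_width"],o["finger_force"])
a=np.radians(13.7); rx,ry=.5783,-.1938
U=(P[...,0]-rx)*np.cos(a)+(P[...,1]-ry)*np.sin(a); W=-(P[...,0]-rx)*np.sin(a)+(P[...,1]-ry)*np.cos(a)
m=(Z>.014)&(Z<.022)&(abs(U)<.11)&(abs(W)<.025)
print(m.sum(),"z",np.median(Z[m]))
for u in np.arange(-.1,.11,.02):
    k=m&(abs(U-u)<.01)
    if k.sum()>20: print(round(u,2),"w mid",np.round((np.percentile(W[k],3)+np.percentile(W[k],97))*500,1),"width",np.round(np.ptp(W[k])*1000,1))
k=(Z>.004)&(Z<.013)&(abs(W)<.03)&(abs(U)>.115)&(abs(U)<.15)
for s in (-1,1):
    q=k&(U*s>0)
    if q.sum()>20: print("foot",s,q.sum(),np.round([np.percentile(U[q],2)*1000,np.percentile(U[q],98)*1000,np.percentile(W[q],2)*1000,np.percentile(W[q],98)*1000],1))
E
python3 rail.py rail1;python3 plan.py .52 -.208 .2 13.6
```

```text
clock: 15.05
tcp_pos: [0.5175, -0.2071, 0.3081]
orientation: [-0.001, 0.993, 0.117, -0.001]
wrist_force: [-0.7, 0.6, -0.4]
grip_width: 0.422
finger_force: 40.1
grip 0.4261525113146895 40.14924108982086
4395 z 0.018878574967438833
-0.08 w mid -2.4 width 15.5
-0.06 w mid -2.5 width 15.3
-0.04 w mid -2.5 width 15.0
-0.02 w mid -2.5 width 15.4
0.0 w mid -2.6 width 15.9
0.02 w mid -2.5 width 15.7
0.04 w mid -2.6 width 15.3
0.06 w mid -2.6 width 15.6
0.08 w mid -2.9 width 16.0
t 15.1 tcp [ 0.5175 -0.2066  0.3084] yaw 13.53 tilt 0.2 | shift now cm [ 0.23  0.22 10.84] twist -0.001 | shift after twist [ 0.21  0.19 10.84]
```

View pics/rail1.png

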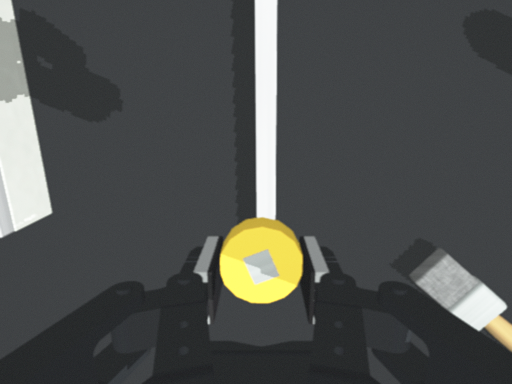

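The yellow puck is held centred at (261,262), and the rail runs up at column 266. After correcting for the camera bias, the rail line lies about 1.5 mm off the top-camera estimate, so I'll lower there.

```bash
python3 -m inch '[[[0.2,0.2,2.5],0],[[0.1,0.1,3.5],0],[[0,0,3],0],[[0,0,1],0],[[0,0,0.3],0],[[0,0,0],0]]'; python3 plan.py .5204 -.2095 .1905 13.6
```

```text
clock: 15.7
tcp_pos: [0.5222, -0.2094, 0.2072]
orientation: [0.0, 0.993, 0.118, 0.0]
wrist_force: [0.8, 0.5, -0.5]
grip_width: 0.422
finger_force: 40.2
t 15.7 tcp [ 0.5222 -0.2094  0.2072] yaw 13.57 tilt 0.03 | shift now cm [-0.18 -0.04  1.67] twist -0.001 | shift after twist [-0.18 -0.04  1.67]
```

```bash
python3 -m inch '[[[-0.2,0,0.6],0],[[0,0,0.4],0],[[0,0,0.3],0],[[0,0,0.2],0],[[0,0,0.1],0],[[0,0,0],0],[[0,0,0],0]]'; python3 plan.py .5204 -.2095 .1905 13.6
```

```text
clock: 16.4
tcp_pos: [0.52, -0.2105, 0.1907]
orientation: [0.0, 0.993, 0.118, 0.0]
wrist_force: [-1.0, 0.3, -0.2]
grip_width: 0.424
finger_force: 40.2
t 16.4 tcp [ 0.52   -0.2105  0.1907] yaw 13.51 tilt 0.01 | shift now cm [ 0.06 -0.09  0.02] twist -0.002 | shift after twist [ 0.06 -0.09  0.02]
```

```bash
python3 -m inch '[[[0,-0.1,0],0],[[0,0,0.1],0],[[0,0,0],0],[[0,0,0],0]]'; python3 -m inch '[[[0,0,0],0],[[0,0,0],0],[[0,0,0],0],[[0,0,0],0],[[0,0,-0.5],0],[[0,0,-2],0],[[0,0,-4],0],[[0,0,-4],0],[[-2,-2,-1],0],[[-2,-4,0],0],[[-1,-2,0],0],[[0,0,0],0],[[0,0,0],0]]' 6
python3 s4.py wr5 wrist; python3 plan.py .4702 .0418 .22 13.6
```

```text
clock: 16.8
tcp_pos: [0.5198, -0.2095, 0.1906]
orientation: [-0.0, 0.993, 0.118, -0.0]
wrist_force: [-1.7, 1.7, 6.4]
grip_width: 0.427
finger_force: 40.7
clock: 18.1
tcp_pos: [0.4527, -0.1434, 0.3053]
orientation: [0.001, 0.993, 0.118, 0.001]
wrist_force: [1.4, -0.1, 0.3]
grip_width: 0.702
finger_force: 0.0
puck0 0.95 few
puck0 0.89 [6, 91, 58, 51] world [471.5  41.5] r 19.7 mean [471.6  40.3] ztop 0.0234 box [-83. -45.] rail [-48. 253.]
puck0 0.8 [336, 106, 57, 50] world [ 520.1 -210.5] r 19.2 mean [ 520.4 -209.6] ztop 0.0333 box [ -95. -298.] rail [-60.  -2.]
t 18.2 tcp [ 0.4534 -0.1441  0.3053] yaw 13.5 tilt 0.13 | shift now cm [  5.96 -17.7    8.51] twist -0.002 | shift after twist [  6.   -17.67   8.53]
```

```bash
python3 -m inch '[[[0.5,-1.5,0],0],[[1.2,-3.5,0.5],0],[[1.2,-3.5,1],0],[[1.2,-3.5,1.5],0],[[1.2,-3.5,2],0],[[0.7,-2.2,2],0],[[0,0,1.2],0],[[0,0,0.3],0],[[0,0,0],0],[[0,0,0],0]]'; python3 plan.py .4704 .0418 .18 13.6; python3 s4.py wr6 wrist
```

```text
clock: 19.2
tcp_pos: [0.4702, 0.0417, 0.2203]
orientation: [0.0, 0.993, 0.117, 0.001]
wrist_force: [-0.2, 0.1, -0.2]
grip_width: 0.7
finger_force: 0.0
t 19.2 tcp [0.4702 0.0417 0.2203] yaw 13.42 tilt 0.08 | shift now cm [ 0.02 -0.01  4.03] twist -0.003 | shift after twist [ 0.03 -0.01  4.03]
puck0 0.85 [225, 196, 64, 65] world [470.9  42.1] r 19.0 mean [472.   42.2] ztop 0.0236 box [-82. -42.] rail [-48. 255.]
puck0 0.62 [216, 93, 72, 76] world [523.6  57.4] r 18.9 mean [524.3  57.7] ztop 0.0234 box [-28. -39.] rail [  7. 257.]
```

```bash
python3 -m inch '[[[0,0,1.5],0],[[0,0,1.5],0],[[0,0,0.7],0],[[0,0,0.3],0],[[0,0,0],0]]'
python3 -m inch '[[[0,0,0],0],[[0,0,0],0],[[0,0,0],0],[[0,0,0],0],[[0,0,0],0],[[0,0,0],0],[[0,0,0],0],[[0,0,0],0]]' 0 40
python3 -m inch '[[[0,0,-1],0],[[0,0,-2],0],[[0,0,-4],0],[[0,0,-4],0],[[0,0,-2],0],[[0,0,0],0]]'
python3 plan.py .5787 -.1953 .3 13.6
```

```text
clock: 19.8
tcp_pos: [0.4698, 0.0422, 0.1825]
orientation: [0.0, 0.993, 0.117, -0.001]
wrist_force: [-9.8, -0.4, 23.2]
grip_width: 0.699
finger_force: 10.2
clock: 20.6
tcp_pos: [0.4711, 0.0423, 0.182]
orientation: [0.0, 0.993, 0.117, 0.002]
wrist_force: [-1.3, -0.1, 12.8]
grip_width: 0.425
finger_force: 38.8
clock: 21.2
tcp_pos: [0.471, 0.0426, 0.3136]
orientation: [0.0, 0.993, 0.117, 0.004]
wrist_force: [-0.1, -0.1, -0.3]
grip_width: 0.424
finger_force: 40.2
t 21.2 tcp [0.471  0.0426 0.3136] yaw 13.5 tilt 0.49 | shift now cm [ 4.91 25.65  1.45] twist -0.002 | shift after twist [ 4.87 25.66  1.36]
```

```bash
python3 s4.py wr7 wrist
```

```text
puck0 0.91 [223, 221, 80, 81] world [470.9  41.3] r 19.9 mean [473.2  41.7] ztop 0.1548 box [-80. -43.] rail [-46. 254.]
puck0 0.88 [232, 104, 45, 50] world [523.6  57.5] r 18.9 mean [524.1  57.7] ztop 0.0235 box [-28. -39.] rail [  7. 257.]
puck0 0.48 few
```

View pics/wr7.png

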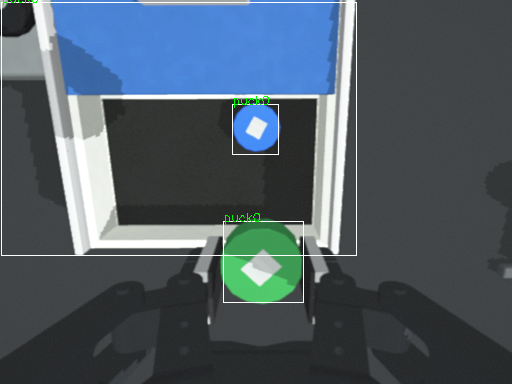

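The green puck is held at (263,262) and blue hasn't moved at (256,129). The contact on the way down was probably the -x wall rim, and it did no harm. I'll carry green to the rail's middle.

```bash
python3 -m inch '[[[0.3,1.5,0],0],[[0.7,3.5,0],0],[[0.8,4,0],0],[[0.8,4,0],0],[[0.8,4,0],0],[[0.8,4,0],0],[[0.5,3,0.5],0],[[0.2,1.6,1.5],0],[[0,0,3],0],[[0,0,3],0],[[0,0,1.5],0],[[0,0,0.5],0],[[0,0,0],0],[[0,0,0],0]]'; python3 plan.py .5787 -.1953 .193 13.6; python3 rail.py rail2
```

```text
clock: 22.7
tcp_pos: [0.5775, -0.195, 0.2106]
orientation: [0.001, 0.993, 0.118, 0.001]
wrist_force: [0.4, 0.0, -0.2]
grip_width: 0.427
finger_force: 40.2
t 22.7 tcp [ 0.5775 -0.195   0.2106] yaw 13.52 tilt 0.11 | shift now cm [0.11 0.05 1.76] twist -0.001 | shift after twist [0.11 0.05 1.76]
grip 0.42278098951500337 40.246349573135376
6934 z 0.0188896142471333
-0.04 w mid -2.4 width 30.4
0.0 w mid -2.5 width 15.1
0.02 w mid -2.6 width 16.1
0.04 w mid -2.7 width 16.0
0.06 w mid -2.5 width 15.7
0.08 w mid -2.6 width 16.1
0.1 w mid -2.5 width 15.8
```

```bash
python3 -m inch '[[[0.1,0.1,0.6],0],[[0,0,0.5],0],[[0,0,0.3],0],[[0,0,0.2],0],[[0,0,0.1],0],[[0,0,0],0],[[0,0,0],0]]'; python3 plan.py .5787 -.1957 .192 13.6
```

```text
clock: 23.45
tcp_pos: [0.5781, -0.1955, 0.1927]
orientation: [0.0, 0.993, 0.118, 0.0]
wrist_force: [-0.4, 0.0, -0.1]
grip_width: 0.425
finger_force: 40.2
t 23.4 tcp [ 0.5781 -0.1955  0.1927] yaw 13.51 tilt 0.01 | shift now cm [0.06 0.03 0.07] twist -0.002 | shift after twist [0.06 0.03 0.07]
```

```bash
python3 -m inch '[[[0,0,0.1],0],[[0,0,0.1],0],[[0,0,0],0],[[0,0,0],0]]'; python3 -m inch '[[[0,0,0],0],[[0,0,0],0],[[0,0,0],0],[[0,0,0],0],[[0,0,-0.5],0],[[0,0,-2],0],[[0,0,-4],0],[[0,0,-4],0],[[-2,-2,-1],0],[[-3,-4,0],0],[[-2,-2,0],0],[[0,0,0],0],[[0,0,0],0]]' 6
python3 s4.py wr8 wrist; python3 plan.py .5232 .0575 .22 13.6
```

```text
clock: 23.85
tcp_pos: [0.5783, -0.1956, 0.1921]
orientation: [0.0, 0.993, 0.118, 0.0]
wrist_force: [-3.0, 2.0, 7.3]
grip_width: 0.423
finger_force: 41.1
clock: 25.15
tcp_pos: [0.4913, -0.1339, 0.3063]
orientation: [0.0, 0.993, 0.118, 0.001]
wrist_force: [-0.0, 0.2, 0.0]
grip_width: 0.701
finger_force: 0.0
puck0 0.96 few
puck0 0.61 [342, 80, 51, 51] world [ 577.4 -196.8] r 19.0 mean [ 577.5 -196.1] ztop 0.0335 box [ -36. -298.] rail [-1. -2.]
puck0 0.57 [336, 158, 51, 49] world [ 520.3 -210.4] r 19.1 mean [ 520.9 -209.4] ztop 0.0333 box [ -94. -297.] rail [-59.  -2.]
t 25.2 tcp [ 0.4925 -0.1346  0.3064] yaw 13.5 tilt 0.15 | shift now cm [  7.46 -17.98   8.63] twist -0.002 | shift after twist [  7.51 -17.95   8.64]
```

Both pucks on the rail are flat and centred, so blue is next.

```bash
python3 -m inch '[[[0.5,-1.5,0],0],[[1.5,-3.5,0.5],0],[[1.5,-3.5,1],0],[[1.5,-3.5,1.5],0],[[1.5,-3.5,2],0],[[1,-2.5,2],0],[[0,0,1.2],0],[[0,0,0.4],0],[[0,0,0],0],[[0,0,0],0]]'; python3 plan.py .5234 .0577 .18 13.6; python3 s4.py wr9 wrist
```

```text
clock: 26.25
tcp_pos: [0.5229, 0.0574, 0.2203]
orientation: [0.0, 0.993, 0.117, 0.001]
wrist_force: [0.1, -0.2, -0.3]
grip_width: 0.701
finger_force: 0.0
t 26.2 tcp [0.5229 0.0574 0.2203] yaw 13.41 tilt 0.07 | shift now cm [ 0.05 -0.02  4.03] twist -0.003 | shift after twist [ 0.06 -0.02  4.03]
puck0 0.6 [226, 204, 63, 56] world [523.5  57.5] r 19.1 mean [523.8  57.7] ztop 0.0233 box [-28. -39.] rail [  6. 257.]
handle box x,y [10.5 -0.7]
```

```bash
python3 -m inch '[[[0,0,1.5],0],[[0,0,1.3],0],[[0,0,0.7],0],[[0,0,0.3],0],[[0,0,0],0]]'
python3 -m inch '[[[0,0,0],0],[[0,0,0],0],[[0,0,0],0],[[0,0,0],0],[[0,0,0],0],[[0,0,0],0],[[0,0,0],0],[[0,0,0],0]]' 0 40
python3 -m inch '[[[0,0,-1],0],[[0,0,-2],0],[[0,0,-4],0],[[0,0,-4],0],[[0,0,-2],0],[[0,0,0],0]]'
python3 plan.py .637 -.1815 .3 13.6; python3 s4.py wr10 wrist
```

```text
clock: 26.85
tcp_pos: [0.5215, 0.0585, 0.1811]
orientation: [-0.0, 0.993, 0.117, -0.002]
wrist_force: [-1.9, 0.4, 1.4]
grip_width: 0.7
finger_force: 0.9
clock: 27.65
tcp_pos: [0.5222, 0.0585, 0.1817]
orientation: [0.0, 0.993, 0.118, 0.0]
wrist_force: [0.2, -0.7, 1.2]
grip_width: 0.422
finger_force: 40.0
clock: 28.25
tcp_pos: [0.5238, 0.0586, 0.3161]
orientation: [0.0, 0.993, 0.118, 0.004]
wrist_force: [0.5, 0.6, -0.4]
grip_width: 0.424
finger_force: 40.1
t 28.2 tcp [0.5238 0.0586 0.3161] yaw 13.51 tilt 0.48 | shift now cm [ 5.39 25.99  1.7 ] twist -0.002 | shift after twist [ 5.36 26.    1.61]
puck0 0.92 [220, 211, 81, 86] world [526.4  57.3] r 19.8 mean [528.4  58.2] ztop 0.1579 box [-23. -40.] rail [ 11. 257.]
puck0 0.57 few
handle box x,y [56.2 -0.6]
```

```bash
python3 -m inch '[[[0.3,1.5,0],0],[[0.8,3.5,0],0],[[0.8,4,0],0],[[0.9,4,0],0],[[0.9,4,0],0],[[0.9,4,0],0],[[0.6,3.2,0.5],0],[[0.2,1.8,1.5],0],[[0,0,3],0],[[0,0,3],0],[[0,0,1.5],0],[[0,0,0.8],0],[[0,0,0],0],[[0,0,0],0]]'; python3 plan.py .637 -.1815 .192 13.6; python3 s4.py top4 top
```

```text
clock: 29.75
tcp_pos: [0.636, -0.1818, 0.2095]
orientation: [0.0, 0.993, 0.118, 0.001]
wrist_force: [-0.2, -0.6, -0.0]
grip_width: 0.425
finger_force: 40.2
t 29.8 tcp [ 0.636  -0.1818  0.2095] yaw 13.53 tilt 0.09 | shift now cm [ 0.1  -0.01  1.75] twist -0.001 | shift after twist [ 0.1  -0.01  1.75]
handle box x,y [56.5 -0.3]
```

```bash
python3 -m inch '[[[0.1,0,0.6],0],[[0,0,0.5],0],[[0,0,0.3],0],[[0,0,0.2],0],[[0,0,0.1],0],[[0,0,0.1],0],[[0,0,0.1],0],[[0,0,0],0]]'; python3 plan.py .637 -.1815 .192 13.6
```

```text
clock: 30.65
tcp_pos: [0.6363, -0.1814, 0.1917]
orientation: [-0.0, 0.993, 0.118, -0.001]
wrist_force: [-5.0, 1.3, 10.5]
grip_width: 0.429
finger_force: 41.2
t 30.6 tcp [ 0.6363 -0.1814  0.1917] yaw 13.51 tilt 0.11 | shift now cm [ 0.07  0.03 -0.03] twist -0.001 | shift after twist [ 0.07  0.03 -0.03]
```

```bash
python3 -m inch '[[[0,0,-0.1],0],[[0,0,0],0],[[0,0,0],0],[[0,0,0],0],[[0,0,0],0],[[0,0,-0.5],0],[[0,0,-2],0],[[0,0,-4],0],[[0,0,-4],0],[[-3,-1,-2],0],[[-4,-2,-1],0],[[-4,-2,0],0],[[-4,-2,0],0],[[-2,-1,0],0],[[0,0,0],0],[[0,0,0],0]]' 6
python3 s4.py wr11 wrist;  python3 s4.py top5 top; python3 plan.py .6 .117 .3 103.6
```

```text
clock: 32.25
tcp_pos: [0.4529, -0.1436, 0.3265]
orientation: [0.001, 0.993, 0.118, 0.001]
wrist_force: [0.4, -0.6, 0.9]
grip_width: 0.698
finger_force: 0.0
puck0 0.71 [331, 108, 52, 44] world [ 519.9 -210.2] r 18.9 mean [ 520.3 -209.6] ztop 0.0335 box [ -95. -298.] rail [-60.  -2.]
puck0 0.66 [283, 189, 13, 14] world [ 637.6 -179.7] r 18.9 mean [ 637.6 -179.5] ztop 0.0303 box [  25. -298.] rail [61.  0.]
puck0 0.61 [286, 208, 15, 17] world [ 577.4 -194.1] r 18.7 mean [ 577.9 -194. ] ztop 0.0301 box [ -36. -297.] rail [-0. -0.]
puck0 0.52 [118, 221, 9, 11] world [567.9 250.5] r 17.5 mean [568. 250.] ztop 0.0705 box [ 59. 136.] rail [ 95. 434.]
puck0 0.51 [295, 234, 11, 13] world [ 520.2 -208.3] r 18.8 mean [ 520.1 -207.9] ztop 0.0309 box [ -96. -297.] rail [-60.   0.]
handle box x,y [56.4 -0.1]
t 32.5 tcp [ 0.4538 -0.1438  0.3261] yaw 13.52 tilt 0.09 | shift now cm [ 20.31 -21.94   2.62] twist -1.572 | shift after twist [21.91 20.35  2.61]
```

View pics/wr11.png

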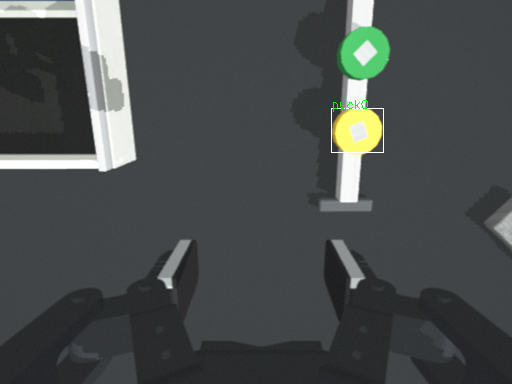

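View pics/top5.png

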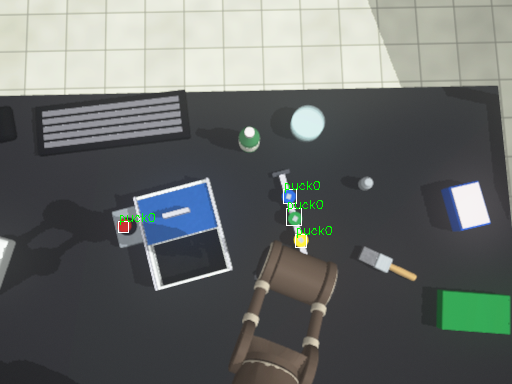

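All three pucks lie on the rail, at (289,196), (294,217) and (301,240) in the top view, and the compartment is empty. I'll close the cover now.

```bash
python3 -m inch '[[[1,-1.1,0],-0.1],[[0,0,0],-0.14],[[0,0,0],-0.14],[[0,0,0],-0.14],[[0,0,0],-0.14],[[0,0,0],-0.14],[[0,0,0],-0.14],[[0,0,0],-0.14],[[0,0,0],-0.14],[[0,0,0],-0.14],[[0,0,0],-0.14],[[0,0,0],-0.07],[[0,0,0],0],[[0,0,0],0]]' ;python3 plan.py .6 .117 .3 103.6
```

```text
clock: 33.85
tcp_pos: [0.4601, -0.1305, 0.3256]
orientation: [-0.0, 0.62, 0.785, -0.0]
wrist_force: [0.9, -0.8, 0.7]
grip_width: 0.702
finger_force: 0.0
t 33.9 tcp [ 0.4601 -0.1305  0.3256] yaw 103.38 tilt 0.0 | shift now cm [20.84 19.33  2.56] twist -0.004 | shift after twist [20.77 19.41  2.56]
```

```bash
python3 -m inch '[[[1.5,1.4,0],0],[[3,2.8,0],0],[[3.3,3.1,0],0],[[3.3,3.1,0],0],[[3.3,3.1,0],0],[[3.3,3.1,0],0],[[2.1,1.8,0.5],0],[[1,0.9,1],0],[[0,0,1],0],[[0,0,0],0],[[0,0,0],0]]'; python3 s4.py wr12 wrist
python3 - <<'E'
from h import *
P=np.load("wr12.npz")["P"]; Z=P[...,2]
m=(Z>.076)&(Z<.086)&(np.hypot(P[...,0]-.6,P[...,1]-.117)<.06)
r=cv2.minAreaRect((P[m][:,:2]*1000).astype(np.float32)); print(m.sum(),r)
E
python3 plan.py .6005 .117 .229 103.6
```

```text
clock: 34.95
tcp_pos: [0.5979, 0.1155, 0.2995]
orientation: [-0.001, 0.62, 0.785, -0.001]
wrist_force: [0.5, -0.3, 0.3]
grip_width: 0.703
finger_force: 0.0
handle box x,y [56.  -0.6]
1995 ((596.9725341796875, 115.04266357421875), (11.957080841064453, 69.85796356201172), 12.912498474121094)
t 35.0 tcp [0.5985 0.1155 0.3008] yaw 103.36 tilt 0.03 | shift now cm [0.1  0.23 7.18] twist -0.004 | shift after twist [0.09 0.23 7.18]
```

```bash
python3 -m inch '[[[0,0,2.5],0],[[0,0,2.5],0],[[0,0,1.4],0],[[0,0,0.6],0],[[0,0,0.1],0],[[0,0,0],0]]'
python3 -m inch '[[[0,0,0],0],[[0,0,0],0],[[0,0,0],0],[[0,0,0],0],[[0,0,0],0],[[0,0,0],0],[[0,0,0],0],[[0,0,0],0]]' 0 25
python3 -m inch '[[[0,-0.3,0],0],[[0,-0.7,0],0],[[0,-0.8,0],0],[[0,-0.8,0],0],[[0,-0.8,0],0],[[0,-0.8,0],0],[[0,-0.8,0],0],[[0,-0.8,0],0],[[0,-0.8,0],0],[[0,-0.8,0],0],[[0,-0.8,0],0],[[0,-0.8,0],0],[[0,-0.8,0],0],[[0,-0.8,0],0],[[0,-0.5,0],0],[[0,-0.2,0],0],[[0,0,0],0]]'
python3 plan.py .4855 .089 .229 103.6
```

```text
clock: 35.65
tcp_pos: [0.5993, 0.1167, 0.2305]
orientation: [0.001, 0.619, 0.785, 0.001]
wrist_force: [0.4, 0.2, 0.3]
grip_width: 0.703
finger_force: 0.0
clock: 36.45
tcp_pos: [0.598, 0.1168, 0.2304]
orientation: [-0.001, 0.619, 0.785, -0.001]
wrist_force: [-4.3, -0.4, 5.9]
grip_width: 0.132
finger_force: 27.4
clock: 38.15
tcp_pos: [0.4885, 0.0902, 0.2303]
orientation: [0.0, 0.619, 0.785, -0.0]
wrist_force: [0.2, -0.8, 7.3]
grip_width: 0.129
finger_force: 27.8
t 38.1 tcp [0.4885 0.0902 0.2303] yaw 103.47 tilt 0.03 | shift now cm [-0.05 -0.32  0.13] twist -0.002 | shift after twist [-0.05 -0.32  0.13]
```

```bash
python3 -m inch '[[[0,-0.2,0],0],[[0,-0.1,0],0],[[0,-0.1,0],0],[[0,-0.1,0],0],[[0,0,0],0]]'; python3 plan.py .4855 .089 .229 103.6;  python3 -m inch '[[[0,-0.1,0],0],[[0,-0.1,0],0],[[0,0,0],0],[[0,0,0],0]]'; python3 plan.py .4855 .089 .229 103.6
```

```text
clock: 38.65
tcp_pos: [0.4844, 0.0893, 0.2304]
orientation: [0.001, 0.619, 0.785, 0.001]
wrist_force: [2.5, 0.3, 5.7]
grip_width: 0.131
finger_force: 27.5
t 38.6 tcp [0.4844 0.0893 0.2304] yaw 103.47 tilt 0.13 | shift now cm [-0.05  0.1   0.14] twist -0.002 | shift after twist [-0.05  0.1   0.14]
clock: 39.05
tcp_pos: [0.4837, 0.0891, 0.2304]
orientation: [0.002, 0.619, 0.785, 0.002]
wrist_force: [7.1, 2.2, 1.1]
grip_width: 0.131
finger_force: 27.0
t 39.0 tcp [0.4837 0.0891 0.2304] yaw 103.45 tilt 0.37 | shift now cm [-0.05  0.17  0.14] twist -0.003 | shift after twist [-0.05  0.18  0.14]
```

```bash
python3 -m inch '[[[0,0,0],0],[[0,0,0],0],[[0,0,0],0],[[0,0,0],0],[[0,0,-1],0],[[0,0,-3],0],[[0,0,-4],0],[[0,0,-4],0],[[1.5,0,-1],0],[[1.5,0,0],0],[[0,0,0],0],[[0,0,0],0]]' 6
python3 - <<'E'
from h import *
a=np.radians(13.6)
for v in ("wrist","top"):
    c=cam(v); P=cloud(c); Z=P[...,2]; im=c["pixels"].astype(int)
    m=(im[...,2]>im[...,1]+60)&(im[...,2]>im[...,0]+60)&(Z>.06)&(Z<.08)&(np.hypot(P[...,0]-.568,P[...,1]-.25)<.04)
    if m.sum()>20: print(v,"pump",m.sum(),np.array(cv2.minEnclosingCircle((P[m][:,:2]*1000).astype(np.float32))[0]),np.median(Z[m]))
    m=(Z>.074)&(Z<.086)&(np.hypot(P[...,0]-.4855,P[...,1]-.09)<.06)
    if m.sum()>20: print(v,"handle",m.sum(),cv2.minAreaRect((P[m][:,:2]*1000).astype(np.float32)))
    cv2.imwrite(f"pics/{v}13.png",c["pixels"])
E
python3 plan.py .568 .2495 .27 103.6
```

```text
clock: 40.25
tcp_pos: [0.4748, 0.118, 0.3598]
orientation: [0.0, 0.619, 0.785, -0.0]
wrist_force: [0.4, 0.0, 0.2]
grip_width: 0.7
finger_force: 0.0
wrist pump 2069 [567.83575439 248.39160156] 0.07277031629215763
wrist handle 1142 ((484.1293029785156, 87.7326431274414), (11.851747512817383, 70.07450866699219), 13.875155448913574)
top pump 155 [568.29052734 250.56445312] 0.07027115858395705
top handle 122 ((485.2342224121094, 87.96214294433594), (12.055822372436523, 64.64098358154297), 13.645606994628906)
t 40.4 tcp [0.4749 0.1177 0.3593] yaw 103.46 tilt 0.07 | shift now cm [10.65 12.13  8.91] twist -0.002 | shift after twist [10.62 12.15  8.93]
```

View pics/wrist13.png

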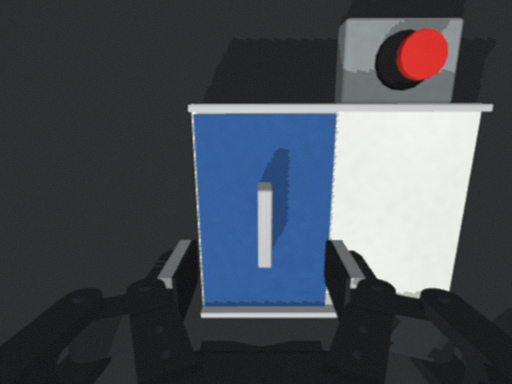

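The compartment is covered. The handle is at (264,225) and the pump head at (422,54), 119 mm apart along the box's x axis, which is what a fully closed cover should give. I'll press the pump next.

```bash
python3 -m inch '[[[1,1.2,0],0],[[2.4,2.7,0],0],[[2.9,3.3,1],0],[[2.9,3.3,2],0],[[1.4,1.6,2],0],[[0,0,2],0],[[0,0,1.5],0],[[0,0,0.4],0],[[0,0,0],0],[[0,0,0],0]]' 0 25; python3 plan.py .568 .2495 .245 103.6
```

```text
clock: 41.35
tcp_pos: [0.5685, 0.2492, 0.2716]
orientation: [0.0, 0.62, 0.785, 0.001]
wrist_force: [-0.0, 1.0, -0.4]
grip_width: -0.0
finger_force: 0.0
t 41.4 tcp [0.5685 0.2492 0.2716] yaw 103.42 tilt 0.09 | shift now cm [ 0.04 -0.05  2.66] twist -0.003 | shift after twist [ 0.05 -0.05  2.66]
```

```bash
python3 -m inch '[[[0,0,1],0],[[0,0,1],0],[[0,0,0.6],0],[[0,0,0.4],0],[[0,0,0.3],0],[[0,0,0.2],0],[[0,0,0.2],0],[[0,0,0.2],0],[[0,0,0],0]]'
python3 -m inch '[[[0,0,0.1],0],[[0,0,0.1],0],[[0,0,0],0]]'
python3 -m inch '[[[0,0,0.1],0],[[0,0,0.1],0],[[0,0,0],0]]'
```

```text
clock: 42.25
tcp_pos: [0.568, 0.2492, 0.2322]
orientation: [-0.0, 0.619, 0.785, -0.001]
wrist_force: [-2.6, -1.6, 7.7]
grip_width: 0.002
finger_force: 3.5
clock: 42.55
tcp_pos: [0.5681, 0.2493, 0.2314]
orientation: [-0.0, 0.619, 0.785, -0.001]
wrist_force: [-4.9, -2.6, 11.9]
grip_width: 0.002
finger_force: 5.8
clock: 42.85
tcp_pos: [0.5682, 0.2494, 0.2314]
orientation: [-0.0, 0.619, 0.785, -0.001]
wrist_force: [-8.3, -4.0, 21.4]
grip_width: -0.003
finger_force: 10.3
```

At the stop: z has stalled at 0.2314 and the force has risen well above 8 N. I'll hold briefly, lift and check.

```bash
python3 -m inch '[[[0,0,0],0],[[0,0,0],0],[[0,0,0],0],[[0,0,-0.5],0],[[0,0,-0.5],0],[[0,0,-1],0],[[0,0,-3],0],[[0,0,-4],0],[[0,0,-4],0],[[-2,0,-2],0],[[-3,0,0],0],[[-4,0,0],0],[[-4,0,0],0],[[-3,0,0],0],[[0,0,0],0],[[0,0,0],0],[[0,0,0],0]]'
python3 s4.py top14 top
python3 - <<'E'
from h import *
for v in ("wrist","top"):
    c=cam(v); P=cloud(c); Z=P[...,2]; im=c["pixels"].astype(int)
    m=(im[...,2]>im[...,1]+60)&(im[...,2]>im[...,0]+60)&(Z>.05)&(Z<.08)&(np.hypot(P[...,0]-.568,P[...,1]-.25)<.04)
    if m.sum()>20: print(v,"pump",m.sum(),np.array(cv2.minEnclosingCircle((P[m][:,:2]*1000).astype(np.float32))[0]),np.median(Z[m]))
    m=(Z>.074)&(Z<.086)&(np.hypot(P[...,0]-.4855,P[...,1]-.09)<.06)
    if m.sum()>20: print(v,"handle",m.sum(),cv2.minAreaRect((P[m][:,:2]*1000).astype(np.float32)))
E
```

```text
clock: 44.55
tcp_pos: [0.6052, 0.0946, 0.3775]
orientation: [-0.0, 0.619, 0.785, 0.0]
wrist_force: [0.3, -0.7, 0.0]
grip_width: 0.003
finger_force: 0.0
puck0 0.7 few
puck0 0.61 [282, 190, 11, 14] world [ 637.8 -179.4] r 19.1 mean [ 637.9 -179.5] ztop 0.0309 box [  26. -298.] rail [62.  0.]
puck0 0.6 [285, 209, 17, 16] world [ 577.6 -194.4] r 18.7 mean [ 578. -194.] ztop 0.0304 box [ -36. -297.] rail [ 0. -0.]
puck0 0.53 [294, 232, 13, 13] world [ 519.9 -207.7] r 18.9 mean [ 520.2 -207.6] ztop 0.0305 box [ -96. -297.] rail [-59.   0.]
handle box x,y [-59.5 -16. ]
wrist pump 313 [570.1171875  238.20370483] 0.07220640499275105
wrist handle 1367 ((484.79962158203125, 87.34416198730469), (12.570816993713379, 69.88955688476562), 13.674551010131836)
top pump 155 [567.6036377  250.71743774] 0.06974267695577785
top handle 76 ((488.2917785644531, 75.23208618164062), (11.890239715576172, 39.31444549560547), 13.731430053710938)
```

View pics/top14.png

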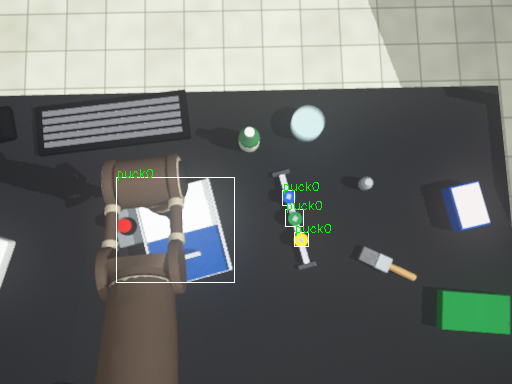

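The pucks are on the rail at (288,197), (294,217) and (301,239), the cover is closed, the plunger is back up and the arm is clear.

```bash
python3 -c "
from cell import bot
print(bot.hand_in())"
```

```text
the job is handed in; nothing more can be done
None
```

I handed the job in with no verdict returned: the three pucks present (yellow, green, blue) lie flat on the rail, the cover is closed, the pump was pressed to its stop and is back up, and the bottle, objective and brush were left in place.

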